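# Set the bowl feeder's rate dial and start it

### The arm

A 6-joint arm with a two-finger parallel gripper is mounted at the origin on the work surface. World frame = base frame: x ahead of the robot, y to its left, z up, the work surface at z = 0. Lengths are in m, angles in rad, forces in N, time in s.
With the tool pointing down it reaches from about 0.375 to 0.9 m from the base axis. Payload 3.1 kg.
Tool frame: the origin (TCP) lies between the finger pads; the fingertips stand 8 mm ahead of it and the grasp point (between the pads) lies 11 mm behind it; z points along the fingers, y is the line along which they close (so a half turn about z gives the same grasp; the last joint's range is limited). The gripper opens to 87 mm and grips with 3 to 60 N. Pads are 19 mm wide; open, the fingers measure 117 mm over their backs; the gripper's body (75 mm by 190 mm) begins 51 mm behind the grasp point.
Start: joints at [0.976, 0.527, 1.433, -0, 1.181, -0.178], TCP at [0.253, 0.571, 0.202] pointing down, gripper open.
Joint ranges: [-3.08, 3.08], [-0.75, 2.2], [0.22, 2.44], [-1.43, 4.57], [0, 2.65], [-2.85, 2.85]. Speed limits (rad/s): [2.79, 2.79, 3.14, 3.14, 3.14, 3.14].

### API

Orientations are given as a unit quaternion [x, y, z, w].
In Python, from rig import robot, vision, job gives the robot as it stands.
- The arm moves only by the shell command python3 -m handwheel 'ROWS' [OPENING] [FORCE]. ROWS is JSON, a list of rows, each a list of 4 numbers: the shift along the tool's x, y, z as a fraction of full scale, then the turn about the tool's z as a fraction of full scale. A call has 1 to 20 rows; each row is the pose to reach, as a shift and turn from the pose commanded when the call began, along the tool's axes at that moment, turning the shorter way round; what a row does not reach only later rows make up. Full scale, the value 1, is 300 mm for a shift and 2 pi rad for a turn. A row lasts 1/12 s, in which the tool goes at most 41.7 mm and 7.16 degrees, less where a joint would pass 70% of its speed; a pose out of reach is approached as far as the arm can. A call with a number of a shift or a turn outside -1 to 1 is refused whole. A call with a gripper value outside its range is refused whole. OPENING is the opening in per cent of the stroke, from 0 (shut) to 100 (fully open), set as the call begins (- or left out, the last holds). The fingers move at their own pace and stop on an object; FORCE is the grip in N (left out, the last holds). Time passes only in rows, so rows that repeat a pose let the fingers close. It gives the time, the measured TCP pose, the force, the opening and the grip force at its end, in the units of the state.
- robot.get_obs(): the state, without advancing time (a new reading comes with each control period).
- vision.camera(name): name is "scene" or "top" or "wrist"; returns a dict with "frame" (480x640x3 uint8, red, green, blue), "K" (3x3 intrinsics, pixels), "cam_to_world" (4x4, takes a point from camera to world coordinates); the wrist camera has in their place "hand_eye" (4x4, takes a point from camera to tool coordinates, whose origin is the TCP and whose axes are the flange's). Camera axes: x right, y down, z forward; pixel columns grow to the right and rows downward; lengths in m; the calibration is good to about 2 mm. The wrist camera is an equidistant fisheye: a pixel r from the principal point sees the ray r / f radians off the axis. A picture is of the moment at which its call begins: read the wrist's pose just before it. There is no depth.
- job.hand_in(): hands the job in; it is judged then, once.
Trained networks look in the newest picture that a camera, given by its name, has taken for a name from the list of things; names that differ only in an ending like _2 or _b are one class to them, and where a whole thing is asked for, a point or a joint stands for the part that bears it (a point fixed in the world has none). Each returns a list of dicts, best first, with "conf" (0 to 1); they miss things now and then, are a little off and sometimes report something else, mostly with a low value. They report only what shows in the picture. A call takes as long as a camera call.
- vision.look_for(camera, label): "point" ([row, column] in pixels, amid what is visible of it).
- vision.outline_of(camera, label): "mask" (480x640 bool, what is visible of it) and "point" ([row, column] in pixels, amid what is visible of it).
The state is a dict: "time": time; "q": joint angles; "joint_velocities": joint speeds; "joint_torque": joint torques, N m; "position": TCP position; "tool_rot": TCP orientation; "ft_force": force on the tool from outside, world axes, zero at the start; "moment": the same for the moment, N m; "grip_width": finger opening in m; "grip_force": force on a finger pad.
Only numpy, scipy, OpenCV 4.12 (cv2) and the standard library are available. Lean on these libraries where they do the work, as an engineer would, in place of code of your own. Each camera call takes 0.05 s, during which the arm holds its last target. There are 200 camera calls.

### The job

Set the feed rate on the grey controller: with a fingertip, push the black dial round by its upright yellow peg, without gripping or forcing it, until its white index line points exactly at the orange set-point pointer. Then press the green start button fully down and let it go. Leave the orange pointer, the red button and all the loose things where they are.

Things in the scene. Friction and masses are not known exactly. Their poses are not given: they have to be found in the camera images.
- controller: the feeder's control box, fixed to the bench: grey, 240 (x) x 320 (y) x 70 mm high; origin at the centre of its underside, on the bench; at yaw 0 its x points away from the robot, y to the robot's left. The dial's axis is upright and stands at (0, -55) mm from the origin; the green button at (-70, 105) mm, the red one at (0, 105) mm
- dial (a joint): angle of the dial (rad, counter-clockwise positive seen from above; may read more than pi): the direction in which its white index line points, 0 = along the controller's +x. Black disc 150 mm across, its flat top 84 mm above the bench. It turns endlessly both ways, without stops, with light friction (about 0.12 N m, some 2.5 N at the peg), and stays where it is left. It is driven by its peg
- setpoint (a joint): angle of the orange set-point pointer about the same axis, same zero and sense as the dial: the dial is set when both angles are equal (modulo a full turn)
- dial_index (a point): outer end of the white index line, on the dial's top at its rim, 75 mm from the axis
- dial_peg (a point): centre of the top of the dial's yellow drive peg: upright pin with a sleeve that spins freely (so that a finger rolls on it), 14 mm in diameter, standing 28 mm above the dial's top (its top 112 mm above the bench), 50 mm from the axis, exactly opposite the index line; the dial's top is otherwise flat
- setpoint_mark (a point): inner tip of the orange set-point pointer, 79 mm from the dial's axis; the pointer is an orange bar 6 mm wide lying from 79 to 103 mm from the axis, just outside the dial's rim, its top 80 mm above the bench; its x axis points outwards from the dial's axis. It stays put unless forced
- start_top (a point): centre of the top face of the green start button (28 mm across); spring button, 6 mm travel straight down, fully down takes 5 N
- start (a joint): travel of the green button (m): 0 up, 0.006 fully down; it springs back
- stop (a joint): travel of the red stop button (m), same make as the green one, 70 mm farther from the robot than it: leave alone
- tray: blue open tray, 220 x 280 x 40 mm high, fixed; origin at the centre of its underside
- cap_tray1: loose cap, gold side up, lying in the blue tray; 58 mm across, 10 mm high (two lugs reach 41 mm from the centre); origin at the centre of its underside
- cap_tray2: loose white cap lying in the blue tray; 58 mm across, 10 mm high (two lugs reach 41 mm from the centre); origin at the centre of its underside
- cap_box: loose cap, gold side up, lying on top of the controller at its far left corner, about (70, 112) mm from the controller's origin; top at 80 mm above the bench; 58 mm across, 10 mm high (two lugs reach 41 mm from the centre); origin at the centre of its underside
- cap_a: loose white cap on the bench beyond the work; 58 mm across, 10 mm high (two lugs reach 41 mm from the centre); origin at the centre of its underside
- cap_b: loose cap, gold side up, on the bench beyond the work; 58 mm across, 10 mm high (two lugs reach 41 mm from the centre); origin at the centre of its underside
- can: loose can with a blue label, 66 mm across, 110 mm high; origin at the centre of its underside
- driver: loose screwdriver with a red handle lying on the bench at the left, blade away from the robot; origin at its middle, underneath

How it is judged:
On the way, in this order (a step that is already met when the one before it is completed fails the run):
1. the dial rests with its index line at the orange pointer (y of dial_index in the frame of setpoint_mark between -0.005 and 0.005 m and x of dial_index in the frame of setpoint_mark above -0.03 m and velocity of joint dial between -0.03 and 0.03 rad/s), for 0.3 s.
2. then the green button is pressed fully down, the dial still set (all of step 1 and value of joint start above 0.0045 m), for 0.05 s.
At the end, for the whole second after the job is handed in: The index line's outer end is within 5 mm (about 4 degrees) sideways of the middle line of the orange pointer, the dial at rest, the green button up again after having been pressed at least 4.5 mm with the dial set, the red one up, the loose things within 12 mm of where they stood (all of step 1 and value of joint each of start, stop below 0.0015 m and distance of each of cap_tray1, cap_tray2, cap_box, cap_a, cap_b, can, driver from where it was at the start of the episode below 0.012 m); the robot touches nothing.
It fails at once if the red stop button is pressed (value of joint stop above 0.003 m).
It fails at once if the orange pointer is shifted (more than 4 mm) (distance of setpoint_mark from where it was at the start of the episode above 0.004 m).
It fails at once if the dial is gripped or forced (more than 35 N from the fingers) (contact force between the fingers and dial above 35 N).
It fails at once if a loose thing is lifted, carried or knocked (more than 20 mm) (distance of any of cap_tray1, cap_tray2, cap_box, cap_a, cap_b, can, driver from where it was at the start of the episode above 0.02 m).
It also fails if it takes over 45 s, if anything falls off the work surface, if the arm or the gripper's body presses on something with over 40 N, if the wrist force passes 120 N, or if a joint passes its speed limit or range.

## Working session

There is one attempt and no reset: what is moved stays moved. The work goes in short steps, Python scripts to look and compute and a shell command to move; the robot and the scene stay as the last step left them, time stands still between calls to the robot, and variables do not carry over. Pictures are saved under pics/ and viewed, at most 10 in all, crops included, and the job is handed in when it is done.

```bash
mkdir -p pics
cat > h.py <<'E'
import numpy as np, cv2
from rig import robot, vision, job
from scipy.spatial.transform import Rotation as R
def ray(c,p):
    K=c['K'];T=c['cam_to_world'];d=T[:3,:3]@np.linalg.solve(K,[p[1],p[0],1]);return T[:3,3],d
def atz(c,p,z):
    o,d=ray(c,p);return (o+d*(z-o[2])/d[2])[:3]
def tri(*rs):
    A=0;b=0
    for o,d in rs:
        d=d/np.linalg.norm(d);P=np.eye(3)-np.outer(d,d);A=A+P;b=b+P@o
    return np.linalg.solve(A,b)
E
python3 - <<'E'
from h import *
o=robot.get_obs();print({k:np.round(v,3).tolist() for k,v in o.items()})
C={}
for n in('top','scene'):
    c=C[n]=vision.camera(n);cv2.imwrite(f'pics/{n}.png',c['frame'][...,::-1])
    print(n,c['cam_to_world'].round(2).tolist())
    for l in['dial_index','dial_peg','setpoint_mark','start_top','stop','cap_box','controller','can','dial']:
        print(l,[(np.round(r['point'],1).tolist(),round(r['conf'],2),atz(c,r['point'],{'dial_peg':.112,'start_top':.085,'can':.11}.get(l,.083)).round(3).tolist()) for r in vision.look_for(n,l)[:2]])
E
```

```text
{'time': 0.0, 'q': [0.975, 0.528, 1.434, -0.0, 1.181, -0.178], 'joint_velocities': [0.001, 0.001, -0.0, 0.0, 0.0, -0.0], 'joint_torque': [0.001, -44.004, -17.659, 0.063, 0.058, -0.0], 'position': [0.253, 0.571, 0.201], 'tool_rot': [0.207, 0.978, -0.001, -0.0], 'ft_force': [0.249, -0.085, 0.063], 'moment': [0.015, 0.0, -0.022], 'grip_force': 0.0, 'grip_width': 0.087}
top [[-0.01, -0.98, 0.22, 0.36], [-1.0, 0.01, -0.0, 0.0], [-0.0, -0.22, -0.98, 1.3], [0.0, 0.0, 0.0, 1.0]]
dial_index [([283.3, 437.0], 0.75, [0.528, -0.266, 0.083]), ([284.4, 529.1], 0.73, [0.522, -0.476, 0.083])]
dial_peg [([284.7, 439.0], 0.92, [0.52, -0.264, 0.112])]
setpoint_mark []
start_top [([284.0, 437.8], 0.6, [0.526, -0.267, 0.085]), ([320.8, 373.7], 0.41, [0.445, -0.118, 0.085])]
stop [([286.0, 367.5], 0.5, [0.524, -0.107, 0.083])]
cap_box [([261.0, 361.0], 0.65, [0.582, -0.094, 0.083])]
controller [([287.7, 415.9], 0.95, [0.518, -0.217, 0.083]), ([280.5, 231.1], 0.4, [0.541, 0.205, 0.083])]
can [([282.2, 524.7], 0.74, [0.523, -0.456, 0.11]), ([286.6, 414.9], 0.26, [0.517, -0.21, 0.11])]
dial [([282.9, 440.0], 0.85, [0.528, -0.273, 0.083]), ([281.5, 228.4], 0.34, [0.539, 0.211, 0.083])]
scene [[-0.49, 0.56, -0.67, 1.72], [0.87, 0.29, -0.39, 0.65], [-0.02, -0.77, -0.63, 1.16], [0.0, 0.0, 0.0, 1.0]]
dial_index [([197.2, 255.9], 0.66, [0.536, -0.268, 0.083])]
dial_peg [([196.0, 258.1], 0.78, [0.56, -0.241, 0.112])]
setpoint_mark []
start_top [([194.7, 310.9], 0.55, [0.447, -0.121, 0.085])]
stop []
cap_box [([222.1, 292.8], 0.48, [0.589, -0.101, 0.083])]
controller [([211.3, 274.0], 0.93, [0.571, -0.179, 0.083])]
can [([184.0, 203.9], 0.79, [0.583, -0.431, 0.11]), ([222.6, 294.4], 0.71, [0.617, -0.077, 0.11])]
dial [([195.6, 257.6], 0.89, [0.526, -0.268, 0.083]), ([271.4, 492.1], 0.15, [0.523, 0.476, 0.083])]
```

View pics/top.png

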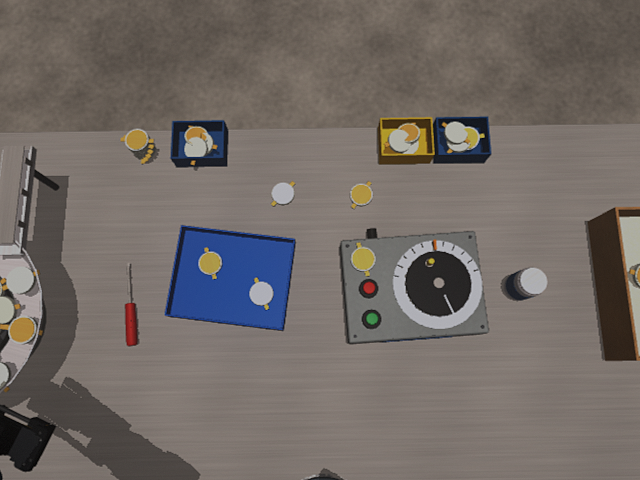

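View pics/scene.png

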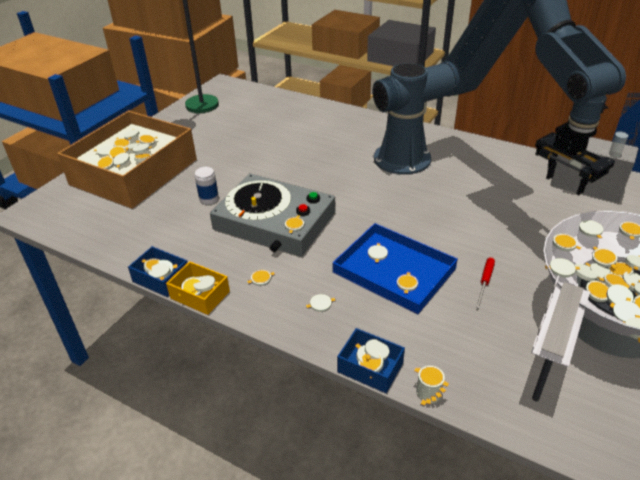

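The top view shows the dial centre at about (col 438, row 283) and the orange pointer at (435, 245). The peg is at (432, 262), the index tip at (453, 313), the green button at (372, 319) and the red one at (369, 288). The scene view agrees. I'll go above the controller with the fingers shut for a wrist look.

```bash
python3 -m handwheel '[[-0.863,-0.93,-0.08,0],[-0.863,-0.93,-0.08,0],[-0.863,-0.93,-0.08,0],[-0.863,-0.93,-0.08,0],[-0.863,-0.93,-0.08,0],[-0.863,-0.93,-0.08,0],[-0.863,-0.93,-0.08,0],[-0.863,-0.93,-0.08,0],[-0.863,-0.93,-0.08,0],[-0.863,-0.93,-0.08,0],[-0.863,-0.93,-0.08,0]]' 0 20
python3 -m handwheel '[[-0.863,-0.93,-0.08,0],[-0.863,-0.93,-0.08,0],[-0.863,-0.93,-0.08,0],[-0.863,-0.93,-0.08,0],[-0.863,-0.93,-0.08,0],[-0.863,-0.93,-0.08,0],[-0.863,-0.93,-0.08,0],[-0.863,-0.93,-0.08,0],[-0.863,-0.93,-0.08,0],[-0.863,-0.93,-0.08,0],[-0.863,-0.93,-0.08,0],[-0.863,-0.93,-0.08,0],[-0.863,-0.93,-0.08,0]]'
python3 - <<'E'
from h import *
o=robot.get_obs();print(o['time'],o['q'],o['position'],o['tool_rot'])
c=vision.camera('wrist');cv2.imwrite('pics/w1.png',c['frame'][...,::-1]);print(c['K'],c['hand_eye'].round(3).tolist())
np.savez('w1.npz',p=o['position'],r=o['tool_rot'],K=c['K'],H=c['hand_eye'])
E
```

```text
time: 1.92
position: [0.3781, 0.2096, 0.2267]
tool_rot: [0.21, 0.978, 0.0, 0.001]
ft_force: [0.7, 0.7, -0.3]
grip_width: 0.0211
grip_force: 0.0
time: 3.0
position: [0.4998, -0.1457, 0.2497]
tool_rot: [0.206, 0.979, 0.001, -0.001]
ft_force: [-0.2, 0.4, 0.4]
grip_width: 0.0008
grip_force: 0.0
3.0 [-4.98967885e-01  3.30508716e-01  1.63166251e+00  8.05756692e-04
  1.18193116e+00 -1.65552991e+00] [ 0.49978665 -0.14567605  0.24972486] [ 2.05789285e-01  9.78595451e-01  7.17907714e-04 -1.09459352e-03]
[[371.64829954   0.         314.39529025]
 [  0.         371.64829954 238.39538129]
 [  0.           0.           1.        ]] [[0.0, -0.967, -0.257, 0.07], [1.0, 0.001, -0.0, 0.001], [0.001, -0.257, 0.967, -0.183], [0.0, 0.0, 0.0, 1.0]]
```

View pics/w1.png

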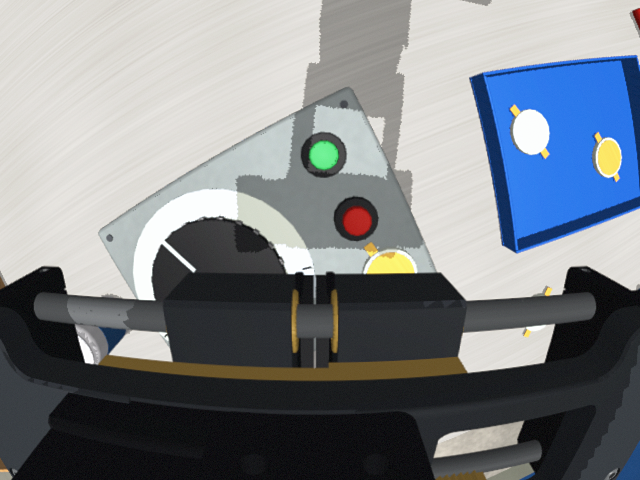

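The wrist view shows green at (323, 155), red at (357, 219) and part of the dial. The gripper hides the rest, including the pointer. I'll segment both pictures by colour.

```bash
cat >> h.py <<'E'
def wray(p,rq,K,H,px):
    u=np.array([px[1]-K[0,2],px[0]-K[1,2]])/K[0,0];th=np.hypot(*u);d=np.r_[u/th*np.sin(th),np.cos(th)]
    Rw=R.from_quat(rq).as_matrix();return p+Rw@H[:3,3],Rw@H[:3,:3]@d
def hit(r,z):
    o,d=r;return o+d*(z-o[2])/d[2]
def blob(m,box=None):
    m=m.astype(np.uint8)
    if box: k=np.zeros_like(m);k[box[0]:box[1],box[2]:box[3]]=1;m=m&k
    n,l,s,c=cv2.connectedComponentsWithStats(m);i=1+np.argmax(s[1:,4]);return c[i][::-1],s[i,4],l==i
E
python3 - <<'E'
from h import *
c=vision.camera('top');im=cv2.imread('pics/top.png');hsv=cv2.cvtColor(im,cv2.COLOR_BGR2HSV).astype(int);h,s,v=[hsv[...,i] for i in range(3)]
np.savez('top.npz',K=c['K'],T=c['cam_to_world'])
W=np.load('w1.npz');iw=cv2.cvtColor(cv2.imread('pics/w1.png'),cv2.COLOR_BGR2HSV).astype(int)
sat=(s>120)&(v>70)
bx=(225,345,340,490)
g=blob(sat&(h>45)&(h<80),bx);r=blob(sat&((h<6)|(h>172)),bx)
w=iw[...,1]>120
gw=blob(w&(iw[...,2]>70)&(iw[...,0]>45)&(iw[...,0]<80));rw=blob(w&(iw[...,2]>70)&((iw[...,0]<6)|(iw[...,0]>172)),(180,260,320,400))
for a,b in((g,gw),(r,rw)):
    ra=ray(c,a[0]);rb=wray(W['p'],W['r'],W['K'],W['H'],b[0]);print(a[:2],b[:2],tri(ra,rb).round(4),hit(ra,.085).round(4),hit(rb,.085).round(4))
box=(232,335,392,486)
o=blob(sat&(h>=6)&(h<17),(236,255,425,445));print('orange',o[:2])
p=blob((h>=18)&(h<35)&sat,(250,275,420,445));print('peg',p[:2])
k=blob(v<75,(240,325,402,476));ct,_=cv2.findContours(k[2].astype(np.uint8),0,1);e=cv2.fitEllipse(cv2.convexHull(max(ct,key=len)));print('disc',e)
C=atz(c,e[0][::-1],.084);print('axis',C)
P=atz(c,o[0],.080);print('pointer',P,np.degrees(np.arctan2(*(P-C)[1::-1])),np.linalg.norm(P-C))
P=atz(c,p[0],.108);print('peg',P,np.degrees(np.arctan2(*(P-C)[1::-1])),np.linalg.norm((P-C)[:2]))
d=cv2.erode(k[2].astype(np.uint8),None)
hull=np.zeros_like(d);cv2.fillConvexPoly(hull,cv2.convexHull(max(ct,key=len)),1);hull=cv2.erode(hull,np.ones((5,5)))
yx=np.argwhere((hull>0)&(v>120)&(s<60));yx=yx[np.hypot(yx[:,0]-e[0][1],yx[:,1]-e[0][0])>9]
Q=np.array([atz(c,q,.084) for q in yx]);a=np.degrees(np.arctan2(Q[:,1]-C[1],Q[:,0]-C[0]));print('line',len(a),np.median(a),a.std())
cv2.imwrite('pics/t_crop.png',cv2.resize(im[225:345,335:495],None,fx=5,fy=5,interpolation=2))
E
```

```text
(array([318.19642857, 371.55357143]), np.int32(112)) (array([154.79315264, 323.40798859]), np.int32(701)) [ 0.4506 -0.1139  0.0809] [ 0.4505 -0.1135  0.085 ] [ 0.4503 -0.114   0.085 ]
(array([287.23529412, 368.67226891]), np.int32(119)) (array([220.49005682, 356.75426136]), np.int32(704)) [ 0.5208 -0.1096  0.0837] [ 0.5206 -0.1094  0.085 ] [ 0.5205 -0.1096  0.085 ]
orange (array([243.89655172, 434.34482759]), np.int32(29))
peg (array([260.65714286, 431.05714286]), np.int32(35))
disc ((437.65338134765625, 283.2130432128906), (63.680294036865234, 66.5117416381836), 123.56327819824219)
axis [ 0.52766039 -0.26731058  0.084     ]
pointer [ 0.6205137  -0.26631028  0.08      ] 0.617219683383847 0.09294481492492576
peg [ 0.57577798 -0.25032945  0.108     ] 19.438397910300473 0.051026081871321224
line 44 -154.9306669857492 65.56077959355049
```

View pics/t_crop.png

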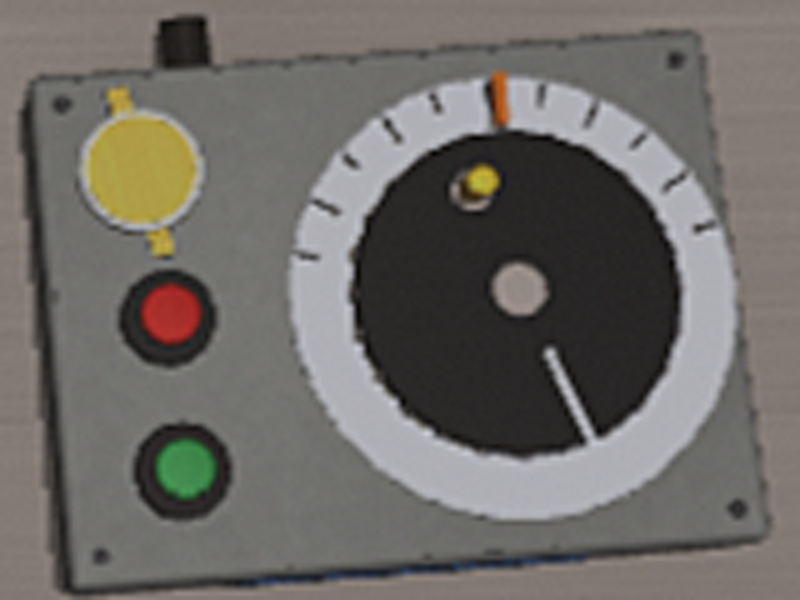

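The crop shows the centre pin at (519, 289), with the index line running from (550, 352) to (593, 440). The pointer is at (500, 100) and the peg at (482, 181). The axis is about (0.529, -0.269), the peg is at about 22° and the pointer at about 2°, so the dial needs roughly +160°. I'll turn the tool and take one closer look with the dial in view.

```bash
python3 -m handwheel '[[-0.16,-0.528,0,0.32],[-0.16,-0.528,0,0.32],[-0.16,-0.528,0,0.32],[-0.16,-0.528,0,0.32],[-0.16,-0.528,0,0.32],[-0.16,-0.528,0,0.32],[-0.16,-0.528,0,0.32],[-0.16,-0.528,0,0.32],[-0.16,-0.528,0,0.32],[-0.16,-0.528,0,0.32],[-0.16,-0.528,0,0.32],[-0.16,-0.528,0,0.32],[-0.16,-0.528,0,0.32],[-0.16,-0.528,0,0.32],[-0.16,-0.528,0,0.32],[-0.16,-0.528,0,0.32],[-0.16,-0.528,0,0.32],[-0.16,-0.528,0,0.32],[-0.16,-0.528,0,0.32]]'
cat >> h.py <<'E'
def wlook(name):
    o=robot.get_obs();c=vision.camera('wrist');cv2.imwrite(f'pics/{name}.png',c['frame'][...,::-1])
    np.savez(name+'.npz',p=o['position'],r=o['tool_rot'],K=c['K'],H=c['hand_eye'])
    x=R.from_quat(o['tool_rot']).as_matrix()[:,0];print(o['time'],o['q'].round(3) if hasattr(o['q'],'round') else o['q'],o['position'],'heading',np.degrees(np.arctan2(x[1],x[0])))
def wpt(name,px,z):
    W=np.load(name+'.npz');return hit(wray(W['p'],W['r'],W['K'],W['H'],px),z)
def rect(name,ctr,z,half,n):
    "rectified overhead view at height z: image up = world +x, left = +y"
    W=np.load(name+'.npz');im=cv2.imread(f'pics/{name}.png')
    s=np.linspace(half,-half,n);X,Y=np.meshgrid(ctr[0]+s,ctr[1]+s,indexing='ij')
    Rw=R.from_quat(W['r']).as_matrix()@W['H'][:3,:3];o=W['p']+R.from_quat(W['r']).as_matrix()@W['H'][:3,3]
    d=(np.stack([X,Y,np.full_like(X,z)],-1)-o)@Rw
    rr=np.hypot(d[...,0],d[...,1]);k=W['K'][0,0]*np.arctan2(rr,d[...,2])/rr
    return cv2.remap(im,(W['K'][0,2]+k*d[...,0]).astype(np.float32),(W['K'][1,2]+k*d[...,1]).astype(np.float32),1)
E
python3 - <<'E'
from h import *
wlook('w2')
a=rect('w2',(.529,-.269),.084,.115,560)
cv2.imwrite('pics/w2r.png',a)
E
```

```text
time: 4.68
position: [0.4804, -0.3117, 0.2504]
tool_rot: [0.936, 0.351, -0.0, -0.0]
ft_force: [-0.2, -0.0, -0.1]
grip_width: 0.0003
grip_force: 0.0
4.6833 [-0.771  0.404  1.509  0.     1.229  0.082] [ 0.48043983 -0.31173965  0.25035999] heading 41.13092174444982
```

View pics/w2r.png

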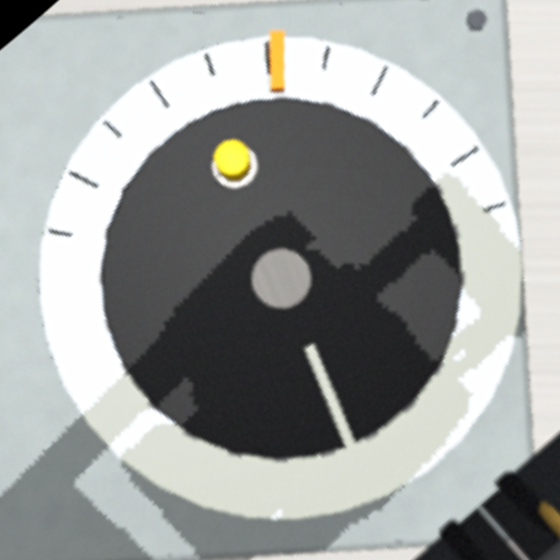

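The rectified view is clear: axis at (281, 278), pointer at column 277.5 (+1.2°) and index end at (350, 446) (-157.9°), so the peg is at 22°. I'll come down behind the peg on its clockwise side.

```bash
python3 -m handwheel '[[0.34,0.15,0.2,0.303],[0.34,0.15,0.2,0.303],[0.34,0.15,0.2,0.303],[0.34,0.15,0.2,0.303],[0.34,0.15,0.2,0.303],[0.34,0.15,0.2,0.303],[0.34,0.15,0.2,0.303],[0.34,0.15,0.2,0.303],[0.34,0.15,0.2,0.303],[0.34,0.15,0.2,0.303],[0.34,0.15,0.2,0.303],[0.34,0.15,0.2,0.303],[0.34,0.15,0.2,0.303],[0.34,0.15,0.2,0.303],[0.34,0.15,0.2,0.303],[0.34,0.15,0.2,0.303],[0.34,0.15,0.3,0.303],[0.34,0.15,0.4,0.303],[0.34,0.15,0.48,0.303],[0.34,0.15,0.5,0.303]]'
python3 - <<'E'
from h import *
wlook('w3')
def rows(a0,a,ph):
    for p in ph:
        f=np.radians(p);print([round(v,3) for v in ((a*np.cos(f)-.05*np.sin(f)-a0)/.3,(-a*np.sin(f)-.05*np.cos(f)+.05)/.3,0,-p/360)])
print('first');rows(.03,.0165,[0,0]+list(range(5,81,5)))
print('second');rows(.0165,.0165,list(range(5,81,5)))
E
```

```text
time: 6.4
position: [0.5841, -0.2778, 0.0959]
tool_rot: [0.829, -0.56, -0.004, -0.0]
ft_force: [-0.7, 1.5, 0.4]
grip_width: 0.0005
grip_force: 0.0
6.4 [-0.616  0.685  1.457  0.     1.008  2.143] [ 0.58405451 -0.27777838  0.09589843] heading -68.08158541303806
first
[np.float64(-0.045), np.float64(0.0), 0, 0.0]
[np.float64(-0.045), np.float64(0.0), 0, 0.0]
[np.float64(-0.06), np.float64(-0.004), 0, -0.014]
[np.float64(-0.075), np.float64(-0.007), 0, -0.028]
[np.float64(-0.09), np.float64(-0.009), 0, -0.042]
[np.float64(-0.105), np.float64(-0.009), 0, -0.056]
[np.float64(-0.121), np.float64(-0.008), 0, -0.069]
[np.float64(-0.136), np.float64(-0.005), 0, -0.083]
[np.float64(-0.151), np.float64(-0.001), 0, -0.097]
[np.float64(-0.165), np.float64(0.004), 0, -0.111]
[np.float64(-0.179), np.float64(0.01), 0, -0.125]
[np.float64(-0.192), np.float64(0.017), 0, -0.139]
[np.float64(-0.205), np.float64(0.026), 0, -0.153]
[np.float64(-0.217), np.float64(0.036), 0, -0.167]
[np.float64(-0.228), np.float64(0.046), 0, -0.181]
[np.float64(-0.238), np.float64(0.058), 0, -0.194]
[np.float64(-0.247), np.
[... 199 characters left out ...]
-0.045), np.float64(-0.009), 0, -0.042]
[np.float64(-0.06), np.float64(-0.009), 0, -0.056]
[np.float64(-0.076), np.float64(-0.008), 0, -0.069]
[np.float64(-0.091), np.float64(-0.005), 0, -0.083]
[np.float64(-0.106), np.float64(-0.001), 0, -0.097]
[np.float64(-0.12), np.float64(0.004), 0, -0.111]
[np.float64(-0.134), np.float64(0.01), 0, -0.125]
[np.float64(-0.147), np.float64(0.017), 0, -0.139]
[np.float64(-0.16), np.float64(0.026), 0, -0.153]
[np.float64(-0.172), np.float64(0.036), 0, -0.167]
[np.float64(-0.183), np.float64(0.046), 0, -0.181]
[np.float64(-0.193), np.float64(0.058), 0, -0.194]
[np.float64(-0.202), np.float64(0.07), 0, -0.208]
[np.float64(-0.21), np.float64(0.084), 0, -0.222]
```

```bash
python3 -m handwheel '[[-0.02,0,-0.01,0],[-0.045,0,-0.015,0],[-0.06,-0.004,-0.015,-0.014],[-0.075,-0.007,-0.015,-0.028],[-0.09,-0.009,-0.015,-0.042],[-0.105,-0.009,-0.015,-0.056],[-0.121,-0.008,-0.015,-0.069],[-0.136,-0.005,-0.015,-0.083],[-0.151,-0.001,-0.015,-0.097],[-0.165,0.004,-0.015,-0.111],[-0.179,0.01,-0.015,-0.125],[-0.192,0.017,-0.015,-0.139],[-0.205,0.026,-0.015,-0.153],[-0.217,0.036,-0.015,-0.167],[-0.228,0.046,-0.015,-0.181],[-0.238,0.058,-0.015,-0.194],[-0.247,0.07,-0.015,-0.208],[-0.255,0.084,-0.015,-0.222],[-0.255,0.084,-0.015,-0.222]]'
python3 - <<'E'
from h import *
wlook('w4')
o=robot.get_obs();W=R.from_quat(o['tool_rot']).as_matrix();print('A in tool (want -16.5,50):',(W.T@(np.array([.5296,-.2696,.1])-o['position'])*1e3).round(1))
a=rect('w4',(.529,-.269),.084,.115,560);b=cv2.imread('pics/w4.png')
cv2.imwrite('pics/w4r.png',np.hstack([cv2.resize(a,(400,400)),cv2.resize(b,(400,300),interpolation=3)[:300].copy() if 0 else cv2.copyMakeBorder(cv2.resize(b,(400,300)),0,100,0,0,0)]))
E
```

```text
time: 8.03
position: [0.5351, -0.2178, 0.1071]
tool_rot: [0.995, 0.104, 0.001, 0.001]
ft_force: [-0.7, 0.6, -0.3]
grip_width: 0.0007
grip_force: 0.0
8.0333 [-0.58   0.589  1.642 -0.     0.908  0.783] [ 0.53510782 -0.21782513  0.1070919 ] heading 11.88427090827755
A in tool (want -16.5,50): [-16.4  49.1   7. ]
```

View pics/w4r.png

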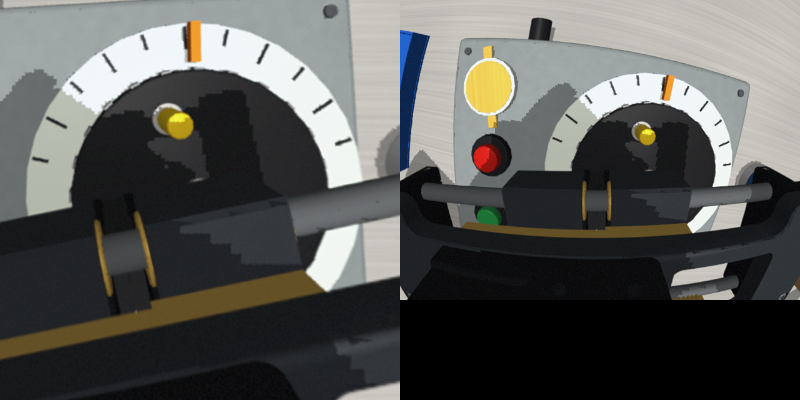

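The picture shows the peg base at (168, 118), which is still 22°, so the finger went past without moving it. I'll triangulate the peg's height and look from the side.

Run:
```python
from h import *
rs={}
for n in('w2','w3','w4'):
    h=cv2.cvtColor(cv2.imread(f'pics/{n}.png'),cv2.COLOR_BGR2HSV).astype(int)
    nn,l,s,c=cv2.connectedComponentsWithStats(((h[...,0]>=18)&(h[...,0]<35)&(h[...,1]>120)&(h[...,2]>110)).astype(np.uint8))
    W=np.load(n+'.npz')
    for i in range(1,nn):
        if s[i,4]>60:
            r=wray(W['p'],W['r'],W['K'],W['H'],c[i][::-1]);q=hit(r,.11);print(n,c[i].round(),s[i,4],q.round(3))
            if np.linalg.norm(q[:2]-[.576,-.251])<.02: rs[n]=r
print(rs.keys(),tri(*rs.values()))
c=vision.camera('scene');cv2.imwrite('pics/s2.png',cv2.resize(c['frame'][110:270,180:380,::-1],None,fx=3.7,fy=3.7,interpolation=2))
o=robot.get_obs();print(o['position'],o['ft_force'],o['grip_width'])
```

```text
w2 [222.   8.] 699 [ 0.575 -0.12   0.11 ]
w2 [575.   9.] 391 [ 0.838 -0.364  0.11 ]
w2 [208.  27.] 106 [ 0.553 -0.123  0.11 ]
w2 [377.  77.] 127 [ 0.613 -0.268  0.11 ]
w2 [334.  95.] 221 [ 0.575 -0.251  0.11 ]
w2 [294. 321.] 270 [ 0.393 -0.362  0.11 ]
w2 [335. 322.] 272 [ 0.419 -0.393  0.11 ]
w2 [301. 369.] 4736 [ 0.354 -0.404  0.11 ]
w2 [480. 476.] 65 [ 0.359 -0.739  0.11 ]
w3 [10.  6.] 264 [ 0.814 -0.366  0.11 ]
w3 [294. 328.] 153 [ 0.586 -0.253  0.11 ]
w3 [335. 326.] 183 [ 0.567 -0.262  0.11 ]
w3 [ 84. 335.] 357 [ 0.7   -0.193  0.11 ]
w3 [ 97. 353.] 78 [ 0.69  -0.184  0.11 ]
w4 [140.  83.] 269 [ 0.62  -0.108  0.11 ]
w4 [141. 139.] 4682 [ 0.591 -0.115  0.11 ]
w4 [147. 194.] 266 [ 0.563 -0.123  0.11 ]
w4 [393. 215.] 703 [ 0.577 -0.249  0.11 ]
w4 [294. 323.] 199 [ 0.508 -0.212  0.11 ]
w4 [335. 324.] 214 [ 0.513 -0.234  0.11 ]
dict_keys(['w2', 'w3', 'w4']) [ 0.57215039 -0.25296186  0.10034558]
[ 0.53602487 -0.21837511  0.10666531] [-0.07700175 -0.67533802  1.12779831] 0.00025059436884951466
```

View pics/s2.png

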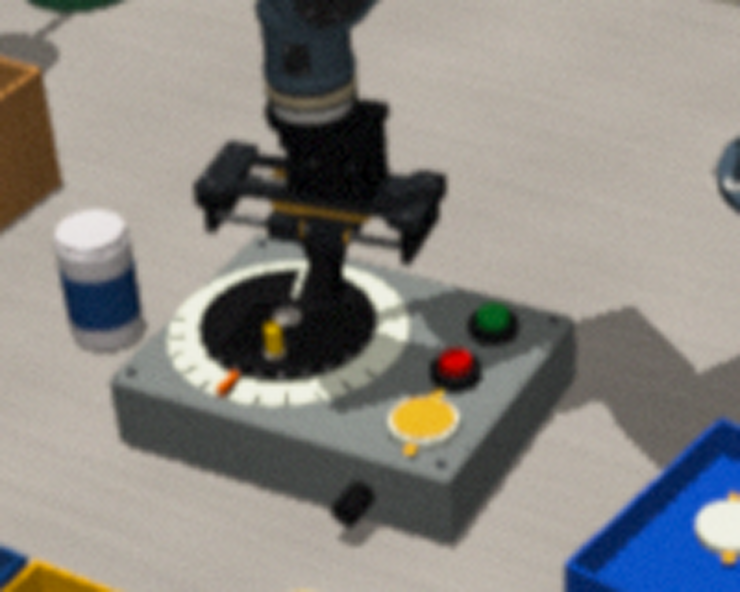

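The finger stands at about (322, 290), with the peg at (273, 335) untouched, so it must have ridden over or past it. I'll lift, go back to the clockwise side and come down slowly a little lower. Then I'll push a short way and check.

```bash
python3 - <<'E'
from h import *
c=vision.camera('scene');T=np.linalg.inv(c['cam_to_world'])
for P in([.536,-.218,.0987],[.536,-.218,.084],[.576,-.251,.112],[.576,-.251,.084],[.5296,-.2696,.084]):
    q=c['K']@(T[:3,:3]@np.array(P)+T[:3,3]);q=q/q[2];print(P,((q[:2]-[180,110])*3.7).round())
E
python3 -m handwheel '[[0,0,-0.1,0],[0,0,-0.15,0],[0,0,-0.15,0],[0.125,0.233,-0.15,0.222],[0.125,0.233,-0.15,0.222],[0.125,0.233,-0.15,0.222],[0.125,0.233,-0.15,0.222],[0.125,0.233,-0.15,0.222],[0.125,0.233,-0.15,0.222],[0.125,0.233,-0.15,0.222],[0.125,0.233,-0.15,0.222],[0.125,0.233,-0.15,0.222],[0.125,0.233,-0.15,0.222],[0.125,0.233,-0.15,0.222],[0.125,0.233,-0.15,0.222],[0.125,0.233,-0.08,0.222],[0.125,0.233,-0.02,0.222],[0.125,0.233,0.02,0.222],[0.125,0.233,0.035,0.222],[0.125,0.233,0.035,0.222]]'
python3 -m handwheel '[[-0.02,0,0,0],[-0.04,0,0,0],[-0.06,0,0,0],[-0.08,0,0,0],[-0.08,0,0,0],[-0.08,0,0,0]]'
python3 - <<'E'
from h import *
wlook('w5')
c=vision.camera('scene');cv2.imwrite('pics/s3.png',cv2.resize(c['frame'][160:230,210:300,::-1],None,fx=8,fy=8,interpolation=2))
o=robot.get_obs();W=R.from_quat(o['tool_rot']).as_matrix();print('A in tool:',(W.T@(np.array([.5296,-.2696,.1])-o['position'])*1e3).round(1))
E
```

```text
[0.536, -0.218, 0.0987] [329. 324.]
[0.536, -0.218, 0.084] [331. 338.]
[0.576, -0.251, 0.112] [268. 325.]
[0.576, -0.251, 0.084] [271. 353.]
[0.5296, -0.2696, 0.084] [284. 317.]
time: 9.85
position: [0.5851, -0.2783, 0.0925]
tool_rot: [0.828, -0.56, -0.002, -0.0]
ft_force: [-0.5, -0.3, 0.5]
grip_width: 0.0004
grip_force: 0.0
time: 10.35
position: [0.5771, -0.2562, 0.0949]
tool_rot: [0.828, -0.56, 0.0, 0.0]
ft_force: [-0.6, 0.4, 0.2]
grip_width: 0.0003
grip_force: 0.0
10.35 [-0.594  0.666  1.507 -0.     0.968  2.165] [ 0.57711222 -0.25621151  0.09485566] heading -68.11484184631969
A in tool: [-6.  49.1 -5.4]
```

View pics/s3.png

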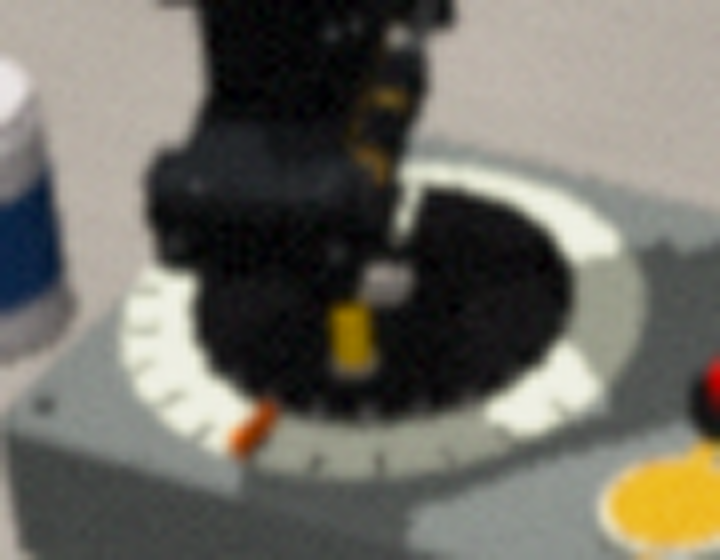

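In this side view the fingertips hang behind and above the yellow peg, which spans (350, 305) to (350, 370). So the real tips are higher than nominal and pass over it. I'll back off and feel downwards in small steps.

```bash
python3 -m handwheel '[[0.04,0,0,0],[0.08,0,0,0],[0.08,0,0.01,0],[0.08,0,0.02,0],[0.08,0,0.03,0],[0.08,0,0.03,0]]'
python3 -m handwheel '[[0,0,0.007,0],[0,0,0.014,0],[0,0,0.02,0],[0,0,0.02,0]]'
python3 - <<'E'
from h import *
# where do networks/colour see peg and gripper in the scene camera
o=robot.get_obs();print(o['position'],o['ft_force'])
c=vision.camera('scene');cv2.imwrite('pics/s4.png',c['frame'][...,::-1])
g=c['frame'].astype(int).sum(2)
T=np.linalg.inv(c['cam_to_world'])
q=c['K']@(T[:3,:3]@(o['position']-[0,0,.008])+T[:3,3]);print('tip expected',q[:2]/q[2])
E
```

```text
time: 10.95
position: [0.585, -0.2784, 0.084]
tool_rot: [0.828, -0.56, -0.001, -0.0]
ft_force: [-1.0, 0.3, -0.4]
grip_width: 0.0007
grip_force: 0.0
time: 11.28
position: [0.5857, -0.2786, 0.0788]
tool_rot: [0.828, -0.56, -0.0, -0.0]
ft_force: [-0.9, 0.2, 0.3]
grip_width: 0.0
grip_force: 0.0
[ 0.58567237 -0.27858622  0.07879525] [-0.88420585  0.16635826  0.25894655]
tip expected [244.47922504 207.9012829 ]
```

```bash
python3 -m handwheel '[[0,0,0.006,0],[0,0,0.012,0],[0,0,0.016,0],[0,0,0.016,0]]'
python3 -m handwheel '[[-0.02,0,0,0],[-0.04,0,0,0],[-0.06,0,0,0],[-0.075,0,0,0],[-0.075,0,0,0]]'
python3 - <<'E'
from h import *
wlook('w6')
c=vision.camera('top');p=vision.look_for('top','dial_peg');print([(x['point'],x['conf'],atz(c,x['point'],.108)) for x in p])
c=vision.camera('scene');cv2.imwrite('pics/s4.png',cv2.resize(c['frame'][160:230,210:300,::-1],None,fx=8,fy=8,interpolation=2))
h=cv2.cvtColor(c['frame'],cv2.COLOR_RGB2HSV).astype(int);b=blob((h[...,0]>=18)&(h[...,0]<35)&(h[...,1]>120)&(h[...,2]>90),(180,215,235,275));print(b[:2],hit(ray(c,b[0]),.1))
E
```

```text
time: 11.67
position: [0.5858, -0.2789, 0.0741]
tool_rot: [0.828, -0.56, -0.0, -0.0]
ft_force: [-0.4, -0.2, 0.6]
grip_width: 0.0003
grip_force: 0.0
time: 12.08
position: [0.5771, -0.257, 0.0745]
tool_rot: [0.828, -0.56, -0.0, -0.0]
ft_force: [0.0, -1.0, 0.7]
grip_width: 0.0004
grip_force: 0.1
12.0833 [-0.596  0.695  1.517  0.     0.931  2.164] [ 0.577145   -0.25701083  0.07453869] heading -68.12004492450463
[]
(array([201.44117647, 256.82352941]), np.int32(34)) [ 0.57167432 -0.23893018  0.1       ]
```

The scene camera now sees the peg at about 36°, so contact works at this depth. I'll work out the arc from here, going a bit lower.

Run:
```python
from h import *
def rows(a0,a,ph):
    for p in ph:
        f=np.radians(p);print([round(float(v),3) for v in ((a*np.cos(f)-.05*np.sin(f)-a0)/.3,(-a*np.sin(f)-.05*np.cos(f)+.05)/.3,.02,-p/360)])
rows(.0068,.0165,list(range(8,96,6)))
```

```text
[0.009, -0.006, 0.02, -0.022]
[-0.01, -0.008, 0.02, -0.039]
[-0.028, -0.009, 0.02, -0.056]
[-0.046, -0.007, 0.02, -0.072]
[-0.064, -0.004, 0.02, -0.089]
[-0.082, 0.001, 0.02, -0.106]
[-0.099, 0.009, 0.02, -0.122]
[-0.115, 0.017, 0.02, -0.139]
[-0.13, 0.028, 0.02, -0.156]
[-0.144, 0.04, 0.02, -0.172]
[-0.157, 0.053, 0.02, -0.189]
[-0.168, 0.068, 0.02, -0.206]
[-0.177, 0.084, 0.02, -0.222]
[-0.185, 0.1, 0.02, -0.239]
[-0.191, 0.118, 0.02, -0.256]
```

```bash
python3 -m handwheel '[[0.02,-0.003,0.008,-0.01],[0.02,-0.006,0.016,-0.022],[0.009,-0.006,0.02,-0.022],[-0.01,-0.008,0.02,-0.039],[-0.028,-0.009,0.02,-0.056],[-0.046,-0.007,0.02,-0.072],[-0.064,-0.004,0.02,-0.089],[-0.082,0.001,0.02,-0.106],[-0.099,0.009,0.02,-0.122],[-0.115,0.017,0.02,-0.139],[-0.13,0.028,0.02,-0.156],[-0.144,0.04,0.02,-0.172],[-0.157,0.053,0.02,-0.189],[-0.168,0.068,0.02,-0.206],[-0.177,0.084,0.02,-0.222],[-0.185,0.1,0.02,-0.239],[-0.188,0.109,0.02,-0.247],[-0.191,0.118,0.02,-0.256],[-0.191,0.118,0.02,-0.256]]'
python3 - <<'E'
from h import *
wlook('w7')
o=robot.get_obs();W=R.from_quat(o['tool_rot']).as_matrix();print('A in tool:',(W.T@(np.array([.5296,-.2696,.1])-o['position'])*1e3).round(1))
cs=vision.camera('scene');cv2.imwrite('pics/s5.png',cs['frame'][...,::-1])
b=cs['frame'][165:225,215:290,::-1]
a=rect('w7',(.529,-.269),.084,.115,400)
cv2.imwrite('pics/c7.png',np.hstack([a,cv2.resize(b,(400,320),interpolation=2) if 0 else cv2.copyMakeBorder(cv2.resize(b,(400,320),interpolation=2),0,80,0,0,0)]))
E
```

```text
time: 13.87
position: [0.5232, -0.2174, 0.0685]
tool_rot: [0.978, 0.207, 0.0, -0.0]
ft_force: [1.8, 0.0, -0.7]
grip_width: 0.0005
grip_force: 0.5
13.8667 [-5.910e-01  6.380e-01  1.692e+00  1.000e-03  8.120e-01  5.610e-01] [ 0.52324544 -0.21742715  0.06848637] heading 23.926499929712154
A in tool: [-15.3  50.1 -31.5]
```

View pics/c7.png

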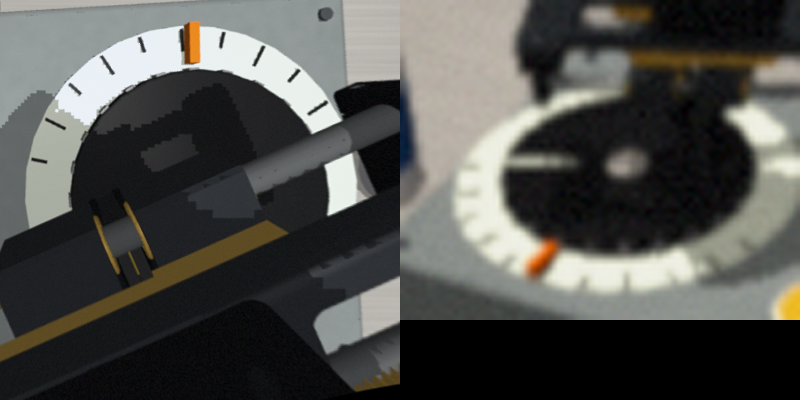

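The right half (scene camera) shows the index line at (540, 160) and the pointer at (543, 257), so the dial is turning properly. From here I'll measure the index angle by polar sampling of the scene view.

```bash
cat >> h.py <<'E'
A=np.array([.5296,-.2696])
def polar(c,z,r,f,ang=np.arange(-180,180,.25)):
    T=np.linalg.inv(c['cam_to_world']);a=np.radians(ang)
    P=np.stack(np.broadcast_arrays(A[0]+r[:,None]*np.cos(a),A[1]+r[:,None]*np.sin(a),z),-1)
    q=(P@T[:3,:3].T+T[:3,3])@c['K'].T;q=(q[...,:2]/q[...,2:]).astype(np.float32)
    return ang,cv2.remap(f(c['frame'].astype(np.float32)),q[...,0].copy(),q[...,1].copy(),1).mean(0)
def peak(ang,s):
    s=s-np.median(s);i=s.argmax();w=[(i+k)%len(s) for k in range(-24,25)];v=np.clip(s[w]-s[i]*.3,0,None);return ang[i]+(v*np.arange(-24,25)).sum()/v.sum()*.25,s[i]
def index(c): return peak(*polar(c,.084,np.linspace(.036,.069,18),lambda f:f.min(2)))
def pointer(c): return peak(*polar(c,.080,np.linspace(.082,.1,10),lambda f:f[...,0]-f[...,2]))
E
python3 - <<'E'
from h import *
c=vision.camera('scene');print('scene idx',index(c),'ptr',pointer(c))
# check against initial pictures (index -157.9, pointer 1.2)
c['frame']=cv2.imread('pics/scene.png')[...,::-1];print('init',index(c),pointer(c))
def rows(a0,a,ph):
    for p in ph:
        f=np.radians(p);print([round(float(v),3) for v in ((a*np.cos(f)-.05*np.sin(f)-a0)/.3,(-a*np.sin(f)-.05*np.cos(f)+.05)/.3,0,-p/360)])
rows(.0165,.0165,[6,12,18,24,30,36,42,48,54,58,60])
E
```

```text
scene idx (np.float64(-67.36403357567623), np.float32(107.25087)) ptr (np.float64(2.450350630547416), np.float32(167.10986))
init (np.float64(-158.57365745534818), np.float32(110.346214)) (np.float64(2.345353500042996), np.float32(160.08769))
[-0.018, -0.005, 0.0, -0.017]
[-0.036, -0.008, 0.0, -0.033]
[-0.054, -0.009, 0.0, -0.05]
[-0.073, -0.008, 0.0, -0.067]
[-0.091, -0.005, 0.0, -0.083]
[-0.108, -0.0, 0.0, -0.1]
[-0.126, 0.006, 0.0, -0.117]
[-0.142, 0.014, 0.0, -0.133]
[-0.158, 0.024, 0.0, -0.15]
[-0.167, 0.032, 0.0, -0.161]
[-0.172, 0.036, 0.0, -0.167]
```

```bash
python3 -m handwheel '[[-0.018,-0.005,0,-0.017],[-0.036,-0.008,0,-0.033],[-0.054,-0.009,0,-0.05],[-0.073,-0.008,0,-0.067],[-0.091,-0.005,0,-0.083],[-0.108,0,0,-0.1],[-0.126,0.006,0,-0.117],[-0.142,0.014,0,-0.133],[-0.158,0.024,0,-0.15],[-0.167,0.032,0,-0.161],[-0.172,0.036,0,-0.167],[-0.172,0.036,0,-0.167]]'
python3 - <<'E'
from h import *
wlook('w8')
c=vision.camera('scene');print('scene idx',index(c),'ptr',pointer(c))
c=vision.camera('top');print('top idx',index(c),'ptr',pointer(c))
o=robot.get_obs();W=R.from_quat(o['tool_rot']).as_matrix();print('A in tool:',(W.T@(np.r_[A,.1]-o['position'])*1e3).round(1),o['ft_force'])
E
```

```text
time: 15.02
position: [0.4802, -0.2486, 0.0685]
tool_rot: [0.743, 0.669, -0.0, -0.001]
ft_force: [-0.0, 0.9, 0.4]
grip_width: 0.0004
grip_force: 0.6
15.0167 [-0.685  0.614  1.757  0.     0.772 -0.581] [ 0.48022833 -0.24860631  0.06849142] heading 84.04552989258583
scene idx (np.float64(-5.839196302665521), np.float32(97.936554)) ptr (np.float64(2.4552643214378342), np.float32(166.92032))
top idx (np.float64(-77.22128902557249), np.float32(36.49981)) ptr (np.float64(1.7781833441936417), np.float32(173.50937))
A in tool: [-15.7  51.  -31.6] [-0.1313502   1.92013606 -0.00790924]
```

```bash
python3 -m handwheel '[[-0.006,-0.002,0,-0.006],[-0.012,-0.003,0,-0.011],[-0.018,-0.005,0,-0.017],[-0.023,-0.006,0,-0.022],[-0.023,-0.006,0,-0.022],[-0.023,-0.006,0,-0.022]]'
python3 - <<'E'
from h import *
wlook('w9')
c=vision.camera('scene');print('scene idx',index(c),'ptr',pointer(c));cv2.imwrite('pics/s9.png',c['frame'][...,::-1])
c=vision.camera('wrist')
E
```

```text
time: 15.67
position: [0.478, -0.2552, 0.0684]
tool_rot: [0.695, 0.719, 0.0, -0.0]
ft_force: [-0.7, 1.0, 1.4]
grip_width: 0.0007
grip_force: 1.1
15.6667 [-0.697  0.615  1.755  0.     0.773 -0.731] [ 0.4779926  -0.25516464  0.0684473 ] heading 91.95492782741599
scene idx (np.float64(2.1144707016686044), np.float32(89.19301)) ptr (np.float64(2.4469369251159394), np.float32(166.04819))
```

The index is within 0.3° of the pointer. I'll back off the peg, lift, go over the green button and re-check the dial from there.

```bash
python3 -m handwheel '[[0.03,0,0,0],[0.06,0,0,0],[0.06,0,-0.1,0],[0.06,0,-0.2,0],[0.06,0,-0.3,0],[0.06,0,-0.3,0],[0.2,-0.03,-0.3,0],[0.33,-0.055,-0.3,0],[0.474,-0.076,-0.3,0],[0.474,-0.076,-0.3,0],[0.474,-0.076,-0.3,0],[0.474,-0.076,-0.3,0]]'
python3 - <<'E'
from h import *
wlook('w10')
for n in('scene','top'):
    c=vision.camera(n);print(n,index(c),pointer(c))
    cv2.imwrite(f'pics/{n}10.png',c['frame'][...,::-1])
r=rect('w10',A,.084,.115,560)
w=np.load('w10.npz')
def pol(z,r0,r1,f):
    h=.115;im=rect('w10',A,z,h,921).astype(np.float32);ang=np.arange(-180,180,.25);a=np.radians(ang);r=np.linspace(r0,r1,18)[:,None]
    col=((h-r*np.sin(a))/(2*h)*920).astype(np.float32);row=((h-r*np.cos(a))/(2*h)*920).astype(np.float32)
    return peak(ang,cv2.remap(f(im),col,row,1).mean(0))
print('wrist',pol(.084,.036,.069,lambda f:f.min(2)),pol(.08,.082,.1,lambda f:f[...,2]-f[...,0]))
E
```

```text
time: 16.82
position: [0.4508, -0.1142, 0.1584]
tool_rot: [0.694, 0.72, -0.0, 0.001]
ft_force: [0.3, -0.4, -0.5]
grip_width: 0.0004
grip_force: 0.0
16.8167 [-4.890e-01  3.820e-01  1.871e+00 -1.000e-03  8.870e-01 -5.250e-01] [ 0.45082589 -0.11419505  0.15843358] heading 92.12689822641647
scene (np.float64(2.5325300852364814), np.float32(106.6543)) (np.float64(-162.82231307167143), np.float32(177.60962))
top (np.float64(2.6954587692863092), np.float32(138.49152)) (np.float64(1.7660957137411382), np.float32(164.69571))
wrist (np.float64(-5.815691657005419), np.float32(19.948948)) (np.float64(155.79973389660483), np.float32(72.318085))
```

The dial is still set: top view 2.7° against 1.8°, scene 2.5° against 2.45°. Now I'll feel down onto the green button.

```bash
python3 -m handwheel '[[0,0,0.1,0],[0,0,0.18,0],[0,0,0.24,0],[0,0,0.265,0],[0,0,0.275,0],[0,0,0.275,0]]'
python3 -m handwheel '[[0,0,0.01,0],[0,0,0.02,0],[0,0,0.02,0]]'
python3 -m handwheel '[[0,0,0.01,0],[0,0,0.01,0]]'
python3 -m handwheel '[[0,0,0.01,0],[0,0,0.01,0]]'
```

```text
time: 17.47
position: [0.4505, -0.115, 0.0755]
tool_rot: [0.695, 0.719, -0.0, -0.0]
ft_force: [-0.2, -1.3, 0.6]
grip_width: 0.0002
grip_force: 0.0
time: 17.72
position: [0.4514, -0.1151, 0.0706]
tool_rot: [0.694, 0.72, 0.0, 0.001]
ft_force: [0.1, -1.5, 2.7]
grip_width: 0.0007
grip_force: 1.1
time: 17.88
position: [0.4514, -0.115, 0.0675]
tool_rot: [0.694, 0.72, 0.0, 0.001]
ft_force: [0.5, -2.0, 3.4]
grip_width: 0.0003
grip_force: 2.0
time: 18.05
position: [0.4515, -0.1151, 0.0659]
tool_rot: [0.694, 0.72, 0.0, 0.002]
ft_force: [-1.2, -1.3, 17.6]
grip_width: 0.0006
grip_force: 8.8
```

The button bottomed out (17.6 N). I'll hold briefly, lift clear and check.

```bash
python3 -m handwheel '[[0,0,0,0],[0,0,-0.05,0],[0,0,-0.15,0],[0,0,-0.25,0],[0,0,-0.35,0],[0,0,-0.4,0],[0,0,-0.4,0],[0,0,-0.4,0],[0,0,-0.4,0]]'
python3 - <<'E'
from h import *
for n in('scene','top'):
    c=vision.camera(n);print(n,index(c),pointer(c))
    d=cv2.absdiff(c['frame'],cv2.imread(f'pics/{n}10.png')[...,::-1]).max(2);print((d>60).sum())
o=robot.get_obs();print(o['position'],np.abs(o['joint_velocities']).max())
E
```

```text
time: 18.8
position: [0.4492, -0.1136, 0.1829]
tool_rot: [0.694, 0.72, -0.0, -0.001]
ft_force: [0.6, -0.1, -0.5]
grip_width: 0.0002
grip_force: 0.0
scene (np.float64(2.5145698616530536), np.float32(107.25781)) (np.float64(-162.82459090544953), np.float32(176.37862))
1964
top (np.float64(2.691281332690943), np.float32(136.96149)) (np.float64(1.7639014888454605), np.float32(162.9954))
3151
[ 0.44912298 -0.11363289  0.18246593] 0.004622031784531372
```

```bash
python3 -c "
from rig import job
print(job.hand_in())"
```

```text
the job is handed in; nothing more can be done
None
```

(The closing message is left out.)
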